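# Tag the worn spring mount

## Task

One of these three machine mounts has a worn, soft spring. Press down the round black pad of each with the fingertips, first the left one, then the middle, then the right (letting each come up again), to feel which is the softest; then push the tag of that mount fully down and leave the other two tags up. Do not lift or shove the mounts and leave the other things on the bench where they are.

Things in the scene. Friction and masses are not known exactly. Their poses are not given: they have to be found in the camera images.
- mount_left: The left one (left is +y) of three like spring mounts standing loose on the bench: a dark steel base plate 140 x 64 x 10 mm, 1.4 to 2 kg. On its own x axis (its long side) it carries a round pad on a coil spring at +33 mm and a grey tag in an aluminium guide at -45 mm; the tag's end faces the robot within 15 degrees. Origin: centre of the plate's underside; z up.
- pad_left (a point): Centre of the black top (disc, diameter 44 mm) of the pad of mount_left when up, 70 mm above the bench, right to 2 mm; the point does not follow the pad down. The pad goes down 14 mm and springs back. All springs yield at about 1 N; one (in any mount) then takes only about 5 N to its stop, the others 12 to 17 N. Springs cannot be taken out.
- tag_left_top (a point): Centre of the top of the flat head (20 x 34 mm, 7 mm thick, long side along the mount's y) of the tag of mount_left: 76 to 79 mm above the bench at the start, 59 mm when fully down; it moves with the tag.
- tag_left (a joint): How far the tag of mount_left is pushed down, m: 0 to 0.003 = up, 0.020 = fully down, its head on the guide. It moves stiffly (about 3 N) and stays where it is left.
- mount_middle: The middle one (left is +y) of three like spring mounts standing loose on the bench: a dark steel base plate 140 x 64 x 10 mm, 1.4 to 2 kg. On its own x axis (its long side) it carries a round pad on a coil spring at +33 mm and a grey tag in an aluminium guide at -45 mm; the tag's end faces the robot within 15 degrees. Origin: centre of the plate's underside; z up.
- pad_middle (a point): Centre of the black top (disc, diameter 44 mm) of the pad of mount_middle when up, 70 mm above the bench, right to 2 mm; the point does not follow the pad down. The pad goes down 14 mm and springs back. All springs yield at about 1 N; one (in any mount) then takes only about 5 N to its stop, the others 12 to 17 N. Springs cannot be taken out.
- tag_middle_top (a point): Centre of the top of the flat head (20 x 34 mm, 7 mm thick, long side along the mount's y) of the tag of mount_middle: 76 to 79 mm above the bench at the start, 59 mm when fully down; it moves with the tag.
- tag_middle (a joint): How far the tag of mount_middle is pushed down, m: 0 to 0.003 = up, 0.020 = fully down, its head on the guide. It moves stiffly (about 3 N) and stays where it is left.
- mount_right: The right one (left is +y) of three like spring mounts standing loose on the bench: a dark steel base plate 140 x 64 x 10 mm, 1.4 to 2 kg. On its own x axis (its long side) it carries a round pad on a coil spring at +33 mm and a grey tag in an aluminium guide at -45 mm; the tag's end faces the robot within 15 degrees. Origin: centre of the plate's underside; z up.
- pad_right (a point): Centre of the black top (disc, diameter 44 mm) of the pad of mount_right when up, 70 mm above the bench, right to 2 mm; the point does not follow the pad down. The pad goes down 14 mm and springs back. All springs yield at about 1 N; one (in any mount) then takes only about 5 N to its stop, the others 12 to 17 N. Springs cannot be taken out.
- tag_right_top (a point): Centre of the top of the flat head (20 x 34 mm, 7 mm thick, long side along the mount's y) of the tag of mount_right: 76 to 79 mm above the bench at the start, 59 mm when fully down; it moves with the tag.
- tag_right (a joint): How far the tag of mount_right is pushed down, m: 0 to 0.003 = up, 0.020 = fully down, its head on the guide. It moves stiffly (about 3 N) and stays where it is left.
- pill_bottle: Small white bottle, 28 mm wide, 60 mm tall, standing between the mounts. Bystander. Origin: centre of its underside.
- bolt_m10: Steel hex bolt lying between the mounts, 52 mm long. Bystander. Origin: under its centre.
- tape_measure: Grey pocket tape measure, 37 x 84 x 63 mm, standing behind the mounts. Bystander. Origin: centre of its underside.
- wrench_13: Combination wrench, 205 mm long, lying in front of the mounts. Bystander. Origin: under its centre.
- nut_cup: Black cup of nuts, 68 mm wide, 50 mm tall, to the right of the mounts. Bystander. Origin: centre of its underside.

How it is judged:
By the outcome, as a careful person would: the job done as asked, in the order asked, and still so for the second after the job is handed in, with the robot touching nothing.
It also fails if it takes over 48 s, if anything falls off the work surface, if the arm or the gripper's body presses on something with over 40 N, if the wrist force passes 120 N, or if a joint passes its speed limit or range.

## Robot

A 6-joint arm with a two-finger parallel gripper is mounted at the origin on a cart in front of the work surface, level with it; the furniture and walls round the work are solid. World frame = base frame: x ahead of the robot, y to its left, z up, the work surface at z = 0. Lengths are in mm, angles in degrees, forces in N, time in s.
With the tool pointing down it reaches from about 300 to 850 mm from the base axis. Payload 4.2 kg.
Tool frame: the origin (TCP) lies on the mounting face of the last link; the fingertips stand 191 mm ahead of it and the grasp point (between the pads) lies 172 mm ahead of it; z points along the fingers, y is the direction in which the jaws open and shut (so a half turn about z gives the same grasp; the last joint's range is limited). The gripper opens to 91 mm and grips with 3 to 60 N. Pads are 32 mm wide; open, the fingers measure 118 mm over their backs; the gripper's body (76 mm by 178 mm) begins 60 mm behind the grasp point.
Start: joints at [-77.578, 18.312, 89.639, -0, 72.044, -1.146], TCP at [134.889, -558.952, 404.776] pointing down, gripper open.
Joint ranges: [-177.97, 177.97], [-48.28, 115.42], [12.27, 149.76], [-77.06, 257.06], [2.81, 150.46], [-146.56, 146.56]. Speed limits (degrees/s): [147.25, 147.25, 180, 180, 180, 180].

## Interface

Orientations are given as [roll, pitch, yaw] about the fixed x, y, z axes, in that order (R = Rz(yaw) Ry(pitch) Rx(roll)).
In Python, from workcell import env gives the robot as it stands.
- The arm moves only by the shell command python3 -m handwheel 'ROWS' [FORCE]. ROWS is JSON, a list of rows, each an object with "gripper": the opening in per cent of the stroke, from 0 (shut) to 100 (fully open); "travel": the shift along the tool's x, y, z in m, a list of three; "twist": the turn about the tool's z in rad. In form: [{"gripper": gripper, "travel": [x, y, z], "twist": twist}, ...]. A call has 1 to 5 rows; each row shifts and turns the commanded pose from where the row before left it, along the tool's axes as they then stand; what a row does not reach is not made up. A row lasts 1/12 s, in which the tool goes at most 41.7 mm and 7.16 degrees, less where a joint would pass 70% of its speed; a pose out of reach is approached as far as the arm can. A call with a gripper value outside its range is refused whole. The fingers move at their own pace and stop on an object; FORCE is the grip in N (left out, the last holds). Time passes only in rows, so rows that do not move let the fingers close. It gives the time, the measured TCP pose, the force and the opening at its end, in the units of the state.
- env.state(): the state, without advancing time (a new reading comes with each control period).
- env.grab_frame(name): name is "side" or "top"; returns a dict with "frame" (384x512x3 uint8, red, green, blue), "intrinsics" (3x3 intrinsics, pixels), "extrinsics" (4x4, takes a point from camera to world coordinates). Camera axes: x right, y down, z forward; pixel columns grow to the right and rows downward; lengths in mm; the calibration is good to about 2 mm. A picture is of the moment at which its call begins. There is no depth.
- env.job_done(): hands the job in, once; it reports no verdict.
Trained networks look in the newest picture that a camera, given by its name, has taken for a name from the list of things; names that differ only in an ending like _2 or _b are one class to them, and where a whole thing is asked for, a point or a joint stands for the part that bears it (a point fixed in the world has none). Each returns a list of dicts, best first, with "confidence" (0 to 1); they miss things now and then, are a little off and sometimes report something else, mostly with a low value. They report only what shows in the picture. A call takes as long as a camera call.
- env.trace(camera, thing): "pixels" (384x512 bool, what is visible of it) and "uv" ([column, row] in pixels, amid what is visible of it).
- env.pinpoint(camera, thing): "uv" ([column, row] in pixels: a listed point, or the origin of a listed thing).
The state is a dict: "time_s": time; "qpos": joint angles; "qvel": joint speeds; "effort": joint torques, N m; "ee_pos": TCP position; "ee_rot": TCP orientation; "force": force on the tool from outside, world axes, zero at the start; "torque": the same for the moment, N m; "gripper_width": finger opening in mm.
Only numpy, scipy, OpenCV 4.12 (cv2) and the standard library are available. Lean on these libraries where they do the work, as an engineer would, in place of code of your own. Each camera call takes 0.05 s, during which the arm holds its last target. There are 200 camera calls.

## Working session

There is one attempt and no reset: what is moved stays moved. The work goes in short steps, Python scripts to look and compute and a shell command to move; the robot and the scene stay as the last step left them, time stands still between calls to the robot, and variables do not carry over. Pictures are saved under pics/ and viewed, about 8 in all and at most 12, crops included, and the job is handed in when it is done.

```bash
mkdir -p pics; cat > h.py <<'E'
from workcell import env
import numpy as np, cv2
def ray(f,uv):
    K=np.array(f["intrinsics"]);T=np.array(f["extrinsics"])
    d=T[:3,:3]@np.linalg.inv(K)@np.array([uv[0],uv[1],1.]);return T[:3,3],d/np.linalg.norm(d)
def atz(f,uv,z):
    o,d=ray(f,uv);return o+d*(z-o[2])/d[2]
def tri(f1,u1,f2,u2):
    o1,d1=ray(f1,u1);o2,d2=ray(f2,u2)
    s=np.linalg.lstsq(np.c_[d1,-d2],o2-o1,rcond=None)[0]
    a,b=o1+s[0]*d1,o2+s[1]*d2;return (a+b)/2,np.linalg.norm(a-b)
E
python3 - <<'E'
from h import *
np.set_printoptions(precision=1,suppress=True)
s=env.state();print(s)
F={}
for c in("top","side"):
    f=F[c]=env.grab_frame(c);cv2.imwrite(f"pics/{c}0.png",cv2.cvtColor(f["frame"],cv2.COLOR_RGB2BGR))
    print(c,np.array(f["extrinsics"])[:3,3])
for m in("left","middle","right"):
    for n,z in((f"pad_{m}",70),(f"tag_{m}_top",77.5)):
        U={}
        for c in F:
            r=env.pinpoint(c,n)
            if r:U[c]=r[0]["uv"];print(n,c,[(np.round(q["uv"],1),round(q["confidence"],2),atz(F[c],q["uv"],z)) for q in r[:3]])
        if len(U)==2:print("  tri",*tri(F["top"],U["top"],F["side"],U["side"]))
E
```

```text
{'time_s': 0.0, 'qpos': array([-77.6,  18.4,  89.7,   0. ,  72. ,  -1.1]), 'qvel': array([ 0. , -0.1, -0.1,  0. , -0. ,  0.1]), 'effort': array([  0. , -41.2, -23.2,   0.1,   0. ,  -0. ]), 'ee_pos': array([ 134.8, -558.8,  403.9]), 'ee_rot': array([-179.9,   -0. ,   13.6]), 'force': array([ 0.1, -0.3, -0.2]), 'torque': array([0., 0., 0.]), 'gripper_width': 90.88834819053409}
top [ 313.6 -153.  1372.2]
side [225.  580.  745.2]
pad_left top [(array([147.2, 182.8]), 0.94, array([565.1, 171.6,  70. ]))]
pad_left side [(array([166.7, 278.2]), 0.62, array([573.4, 168.1,  70. ]))]
  tri [566.9 171.3  76.3] 6.288113434909706
tag_left_top top [(array([151.9, 203.2]), 0.65, array([498.9, 154.2,  77.5]))]
tag_left_top side [(array([199.5, 283.8]), 0.65, array([505.1, 158.5,  77.5]))]
  tri [502.7 156.1  74.6] 7.026887590078724
pad_middle top [(array([206.3, 176.5]), 0.91, array([580.5, -14.1,  70. ]))]
pad_middle side [(array([206.8, 218.9]), 0.93, array([579.4, -10.5,  70. ]))]
  tri [581.3 -13.7  66.4] 0.12139097541007171
tag_middle_top top [(array([204.2, 200.3]), 0.4, array([503.7,  -7.8,  77.5]))]
tag_middle_top side [(array([234.2, 225.6]), 0.44, array([510.6, -10.1,  77.5])), (array([242. , 215.5]), 0.28, array([508.1, -46.3,  77.5]))]
  tri [506.1  -7.4  81. ] 5.940557641506034
pad_right side [(array([251. , 175.4]), 0.85, array([ 550.8, -196.6,   70. ]))]
tag_right_top top [(array([265.1, 205.8]), 0.62, array([ 481.5, -196.5,   77.5]))]
tag_right_top side [(array([275.5, 175.4]), 0.43, array([ 490.7, -213.6,   77.5]))]
  tri [ 481.9 -195.4   93. ] 5.038481958051022
```

```bash
python3 - <<'E'
import cv2
t=cv2.imread("pics/top0.png")[130:270,110:310];cv2.imwrite("pics/t0c.png",cv2.resize(t,None,fx=4,fy=4,interpolation=2))
t=cv2.imread("pics/side0.png")[140:340,110:340];cv2.imwrite("pics/s0c.png",cv2.resize(t,None,fx=3,fy=3,interpolation=2))
E
```

```text
(no output)
```

View pics/t0c.png

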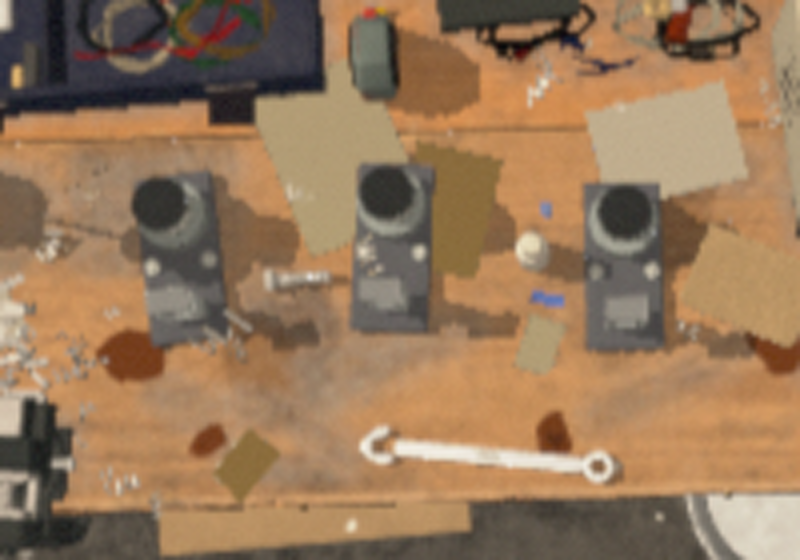

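View pics/s0c.png

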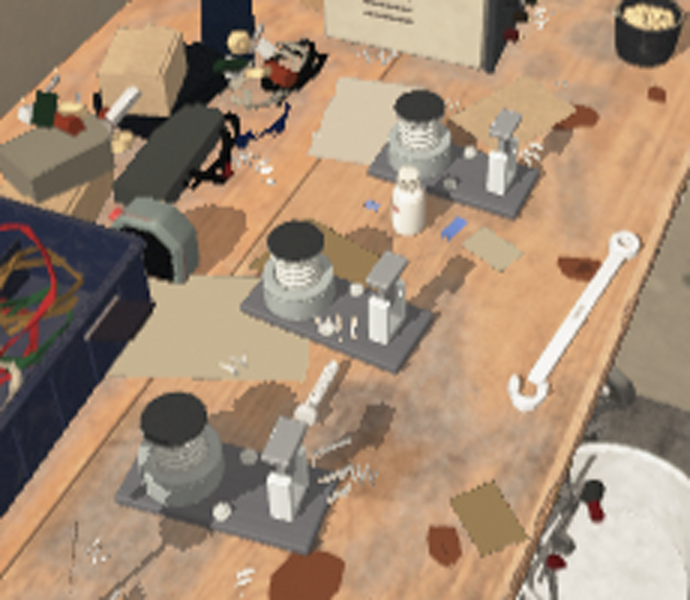

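Top crop (scale 4, offset 110,130): the pads are at about (150,181), (207,178) and (266,183), and the tag heads at about (154,205), (206,203) and (267,207). In the side crop the pads are at (168,280), (208,220) and (250,175). The network's left pad is about 3 px off, so I'll refine it from the dark discs.

```bash
python3 - <<'E'
from h import *
np.set_printoptions(precision=1,suppress=True)
F={c:env.grab_frame(c) for c in("top","side")}
G={"top":[(150,181),(207,178),(266,183)],"side":[(168,279),(208,220),(250,175)]}
P={}
for c in F:
  im=F[c]["frame"].astype(int);m=(im.max(2)<62).astype(np.uint8)
  for i,g in enumerate(G[c]):
    n,l,st,ce=cv2.connectedComponentsWithStats(m); k=l[g[1],g[0]]
    mm=(l==k).astype(np.uint8); x,y,w,h,a=st[k]
    P[c,i]=ce[k]; print(c,i,"centroid",ce[k],"box",x,y,w,h,a,atz(F[c],ce[k],70))
for i in range(3):print("tri",i,*tri(F["top"],P["top",i],F["side"],P["side",i]))
# tag heads: networks traces
for m in("left","middle","right"):
  for c in F:
    for q in env.trace(c,f"tag_{m}_top")[:2]:
      x,y,w,h=cv2.boundingRect(q["pixels"].astype(np.uint8));print(m,c,round(q["confidence"],2),np.array(q["uv"]),(x,y,w,h),q["pixels"].sum())
  for c in F:
    for q in env.pinpoint(c,f"mount_{m}")[:2]:print("  mount",m,c,round(q["confidence"],2),atz(F[c],q["uv"],0))
E
```

```text
top 0 centroid [149.4 180.5] box 144 175 12 12 114 [572.2 164.8  70. ]
top 1 centroid [206.3 177.5] box 201 172 12 12 114 [577.1 -14.   70. ]
top 2 centroid [266.1 182.5] box 260 177 13 12 115 [ 556.4 -202.1   70. ]
side 0 centroid [167.4 279.3] box 157 271 22 18 292 [570.7 169.8  70. ]
side 1 centroid [208.3 219.7] box 200 214 18 13 180 [575.1  -9.6  70. ]
side 2 centroid [249.6 175. ] box 242 171 16 9 118 [ 554.7 -196.8   70. ]
tri 0 [573.5 166.3  64.2] 0.25877341831656087
tri 1 [577.8 -13.6  65.3] 0.5703315674844932
tri 2 [ 557.2 -202.3   65.2] 0.19941779093900572
left top 0.54 [149.4 205.8] (146, 202, 12, 7) 64
left side 0.45 [201.3 286. ] (197, 279, 15, 20) 190
  mount left top 0.88 [536.5 168.    0. ]
  mount left side 0.7 [536.8 162.4   0. ]
  mount left side 0.35 [ 517.9 -299.5    0. ]
middle top 0.49 [208.4 194.5] (197, 171, 22, 42) 666
middle side 0.63 [300.  248.4] (280, 218, 43, 59) 477
middle side 0.46 [238.8 230.2] (232, 224, 14, 18) 146
  mount middle top 0.94 [557.3  -7.    0. ]
right side 0.7 [202.6 286.3] (197, 279, 15, 19) 173
  mount right top 0.97 [ 519.9 -194.7    0. ]
  mount right side 0.71 [ 513.2 -193.1    0. ]
  mount right side 0.63 [515.   73.3   0. ]
```

```bash
python3 - <<'E'
from h import *
np.set_printoptions(precision=1,suppress=True)
f=env.grab_frame("top");s=env.grab_frame("side")
c=lambda u,v:(u/4+110-.4,v/4+130-.4)
d=lambda u,v:(u/3+110-.3,v/3+140-.3)
pads=[(572,166),(577,-13),(556.2,-201)]
tg=[(176,303),(384,294),(627,311)]
sd=[(284,440),(386,273),(506,127)]
pl=[[(190.5,340),(173.5,175)],[(390.5,330),(395.5,164.5)],[(624,349),(622.5,183.5)]]
for i in range(3):
    a,b=atz(f,c(*pl[i][0]),8),atz(f,c(*pl[i][1]),8);v=(b-a)[:2];L=np.linalg.norm(v);v/=L
    print(i,"yaw",np.degrees(np.arctan2(v[1],v[0])),"L",L,"ctr",(a+b)/2,"pad",((a+b)/2)[:2]+33*v,"tag pred",np.array(pads[i])-78*v,"top",atz(f,c(*tg[i]),77.5),"side",atz(s,d(*sd[i]),77.5))
E
python3 -m handwheel '[{"gripper":0,"travel":[0,0,0],"twist":0.12},{"gripper":0,"travel":[0,0,0],"twist":0.117},{"gripper":0,"travel":[0.02,-0.033,0],"twist":0},{"gripper":0,"travel":[0.02,-0.033,0],"twist":0},{"gripper":0,"travel":[0.02,-0.033,0],"twist":0}]' 20
```

```text
0 yaw 6.499028001710902 L 138.33131550917167 ctr [539.7 160.7   8. ] pad [572.5 164.5] tag pred [494.5 157.2] top [492.  148.9  77.5] side [493.7 160.   77.5]
1 yaw -2.1841011166045083 L 137.81823878484514 ctr [543.7 -12.2   8. ] pad [576.6 -13.5] tag pred [499.1 -10. ] top [494.8 -12.1  77.5] side [495.7   0.2  77.5]
2 yaw -1.28603270884914 L 137.4144239393278 ctr [ 522.9 -200.8    8. ] pad [ 555.9 -201.6] tag pred [ 478.2 -199.2] top [ 476.5 -200.2   77.5] side [ 474.8 -191.9   77.5]
time_s: 1.92
ee_pos: [195.2, -459.0, 404.4]
ee_rot: [-180.0, -0.0, -0.1]
force: [1.8, -0.2, -0.2]
gripper_width: 60.9
```

```bash

python3 -m handwheel '[{"gripper":0,"travel":[0.021,-0.0345,0],"twist":0},{"gripper":0,"travel":[0.021,-0.0345,0],"twist":0},{"gripper":0,"travel":[0.021,-0.0345,0],"twist":0},{"gripper":0,"travel":[0.021,-0.0345,0],"twist":0},{"gripper":0,"travel":[0.021,-0.0345,0],"twist":0}]' 
python3 -m handwheel '[{"gripper":0,"travel":[0.021,-0.0345,0],"twist":0},{"gripper":0,"travel":[0.021,-0.0345,0],"twist":0},{"gripper":0,"travel":[0.021,-0.0345,0],"twist":0},{"gripper":0,"travel":[0.021,-0.0345,0],"twist":0},{"gripper":0,"travel":[0.021,-0.0345,0],"twist":0}]' 
python3 -m handwheel '[{"gripper":0,"travel":[0.021,-0.0345,0],"twist":0},{"gripper":0,"travel":[0.021,-0.0345,0],"twist":0},{"gripper":0,"travel":[0.021,-0.0345,0],"twist":0},{"gripper":0,"travel":[0.021,-0.0345,0],"twist":0},{"gripper":0,"travel":[0.021,-0.0345,0],"twist":0}]'
python3 -m handwheel '[{"gripper":0,"travel":[0.015,-0.025,0.02],"twist":0},{"gripper":0,"travel":[0.012,-0.02,0.03],"twist":0},{"gripper":0,"travel":[0,0,0.03],"twist":0},{"gripper":0,"travel":[0,0,0.02],"twist":0},{"gripper":0,"travel":[0,0,0],"twist":0}]'
```

```text
time_s: 2.33
ee_pos: [300.4, -285.7, 405.0]
ee_rot: [180.0, -0.0, -0.1]
force: [1.1, -0.5, 0.9]
gripper_width: 27.4
time_s: 2.75
ee_pos: [405.5, -113.0, 405.1]
ee_rot: [180.0, -0.1, -0.0]
force: [0.0, -0.7, -0.5]
gripper_width: 0.4
time_s: 3.17
ee_pos: [510.6, 59.6, 404.9]
ee_rot: [180.0, -0.0, 0.0]
force: [0.6, -1.4, -0.9]
gripper_width: 0.7
time_s: 3.58
ee_pos: [535.7, 102.8, 300.2]
ee_rot: [179.9, 0.6, 0.1]
force: [-1.5, 0.1, 0.9]
gripper_width: 0.3
```

```bash

python3 -m handwheel '[{"gripper":0,"travel":[0.018,-0.031,0],"twist":0},{"gripper":0,"travel":[0.018,-0.031,0],"twist":0},{"gripper":0,"travel":[0,0,0.02],"twist":0},{"gripper":0,"travel":[0,0,0],"twist":0},{"gripper":0,"travel":[0,0,0],"twist":0}]'
python3 - <<'E'
from h import *
print(env.state()["ee_pos"],env.state()["force"])
for c in("top","side"):
    f=env.grab_frame(c)["frame"][:,:,::-1]; cr=f[130:230,110:240] if c=="top" else f[190:340,110:260]
    cv2.imwrite(f"pics/{c}1.png",cv2.resize(cr,(520,400),interpolation=2) if c=="top" else cv2.resize(cr,(400,400),interpolation=2))
a=cv2.imread("pics/top1.png");b=cv2.imread("pics/side1.png");cv2.imwrite("pics/j1.png",cv2.resize(np.hstack([a,b]),(782,340)))
E
```

```text
time_s: 4.0
ee_pos: [572.7, 164.2, 285.0]
ee_rot: [180.0, 0.1, -0.0]
force: [-0.6, -0.7, 0.0]
gripper_width: 0.4
[572.74281293 164.18447493 284.95717094] [-0.61291092 -0.74724837  0.03349982]
```

View pics/j1.png

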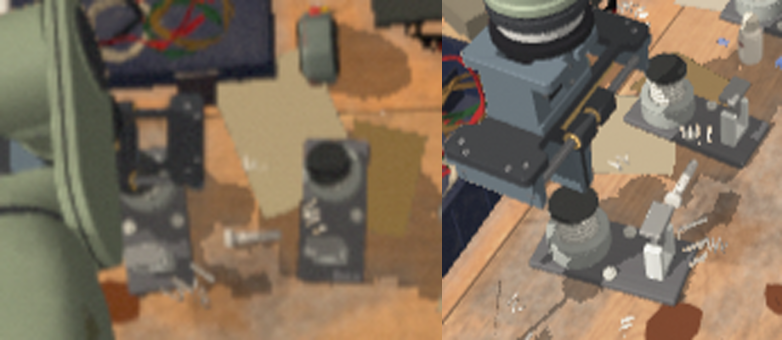

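The tool stands above the left pad, as planned. Its tips are at about z=94, and in the side crop the pad shows at (573,190). I'll go down and watch the force.

```bash

python3 -m handwheel '[{"gripper":0,"travel":[0,-0.001,0.01],"twist":0},{"gripper":0,"travel":[0,0,0.01],"twist":0},{"gripper":0,"travel":[0,0,0],"twist":0},{"gripper":0,"travel":[0,0,0],"twist":0}]'
for i in 1; do python3 -m handwheel '[{"gripper":0,"travel":[0,0,0.003],"twist":0},{"gripper":0,"travel":[0,0,0.003],"twist":0},{"gripper":0,"travel":[0,0,0.002],"twist":0},{"gripper":0,"travel":[0,0,0],"twist":0},{"gripper":0,"travel":[0,0,0],"twist":0}]'; done
python3 -m handwheel '[{"gripper":0,"travel":[0,0,0.002],"twist":0},{"gripper":0,"travel":[0,0,0.002],"twist":0},{"gripper":0,"travel":[0,0,0],"twist":0},{"gripper":0,"travel":[0,0,0],"twist":0}]'
```

```text
time_s: 4.43
ee_pos: [572.6, 165.1, 263.9]
ee_rot: [180.0, 0.1, -0.0]
force: [-0.1, 0.9, -0.1]
gripper_width: 0.7
time_s: 4.85
ee_pos: [573.2, 165.4, 257.0]
ee_rot: [180.0, -0.0, -0.0]
force: [0.2, -0.5, 0.7]
gripper_width: 0.2
time_s: 5.18
ee_pos: [573.3, 165.4, 252.9]
ee_rot: [180.0, -0.0, -0.0]
force: [1.5, -1.1, 2.8]
gripper_width: 0.2
```

```bash

python3 -m handwheel '[{"gripper":0,"travel":[0,0,0.002],"twist":0},{"gripper":0,"travel":[0,0,0.002],"twist":0},{"gripper":0,"travel":[0,0,0],"twist":0},{"gripper":0,"travel":[0,0,0],"twist":0}]'
python3 -m handwheel '[{"gripper":0,"travel":[0,0,0.001],"twist":0},{"gripper":0,"travel":[0,0,0],"twist":0},{"gripper":0,"travel":[0,0,0],"twist":0}]'
python3 - <<'E'
from h import *
print(env.state()["ee_pos"],env.state()["force"])
f=env.grab_frame("side")["frame"][:,:,::-1];cv2.imwrite("pics/s2.png",cv2.resize(f[220:320,130:250],(600,500),interpolation=2))
E
python3 -m handwheel '[{"gripper":0,"travel":[0,0,0],"twist":0}]'
```

```text
time_s: 5.52
ee_pos: [573.3, 165.4, 248.8]
ee_rot: [180.0, -0.0, -0.0]
force: [1.9, -2.0, 4.6]
gripper_width: 0.6
time_s: 5.77
ee_pos: [573.2, 165.4, 247.9]
ee_rot: [-180.0, -0.0, -0.0]
force: [2.3, -1.1, 4.4]
gripper_width: 0.3
[573.23871037 165.43346543 247.86239375] [ 2.25978988 -1.08652722  4.36790243]
time_s: 5.9
ee_pos: [573.2, 165.5, 247.9]
ee_rot: [-180.0, -0.0, -0.0]
force: [2.3, -1.2, 4.0]
gripper_width: 0.4
```

View pics/s2.png

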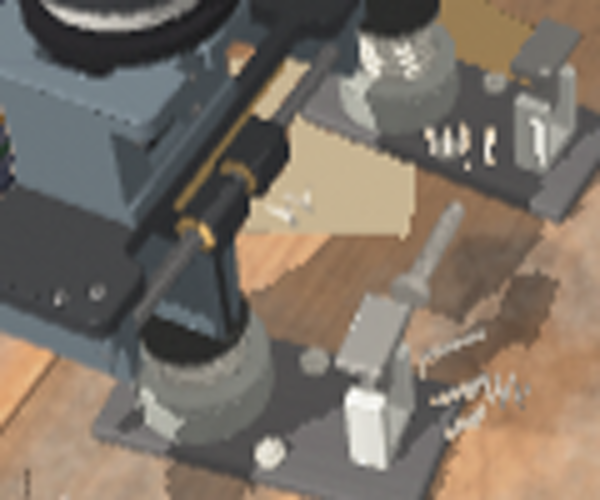

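The tips press the left pad down near its centre, at about (190,330) in the crop. It takes about 4.4 N at 13 mm, which looks soft. Next is the middle one.

```bash

python3 -m handwheel '[{"gripper":0,"travel":[0,0,-0.008],"twist":0},{"gripper":0,"travel":[0,0,-0.014],"twist":0},{"gripper":0,"travel":[0,0,-0.016],"twist":0},{"gripper":0,"travel":[0,0,0],"twist":0},{"gripper":0,"travel":[0.002,0.03,0],"twist":0}]'
python3 -m handwheel '[{"gripper":0,"travel":[0.002,0.035,0],"twist":0},{"gripper":0,"travel":[0,0.035,0],"twist":0},{"gripper":0,"travel":[0,0.035,0],"twist":0},{"gripper":0,"travel":[0,0.033,0],"twist":0},{"gripper":0,"travel":[0,0.010,0],"twist":0}]'
python3 -m handwheel '[{"gripper":0,"travel":[0,0,0.01],"twist":0},{"gripper":0,"travel":[0,0,0.01],"twist":0},{"gripper":0,"travel":[0,0,0],"twist":0},{"gripper":0,"travel":[0,0,0],"twist":0}]'
```

```text
time_s: 6.32
ee_pos: [574.6, 138.6, 286.0]
ee_rot: [-179.8, -0.0, 0.2]
force: [0.6, -0.1, -0.4]
gripper_width: 0.0
time_s: 6.73
ee_pos: [576.1, -16.0, 284.6]
ee_rot: [179.9, 0.2, -0.2]
force: [0.2, 0.1, 1.0]
gripper_width: 0.4
time_s: 7.07
ee_pos: [576.5, -11.0, 264.1]
ee_rot: [-180.0, 0.2, 0.1]
force: [-0.6, 0.1, 0.2]
gripper_width: 0.6
```

```bash

python3 -m handwheel '[{"gripper":0,"travel":[0,0.002,0.003],"twist":0},{"gripper":0,"travel":[0,0,0.003],"twist":0},{"gripper":0,"travel":[0,0,0.002],"twist":0},{"gripper":0,"travel":[0,0,0],"twist":0},{"gripper":0,"travel":[0,0,0],"twist":0}]'
python3 -m handwheel '[{"gripper":0,"travel":[0,0,0.002],"twist":0},{"gripper":0,"travel":[0,0,0.002],"twist":0},{"gripper":0,"travel":[0,0,0],"twist":0},{"gripper":0,"travel":[0,0,0],"twist":0}]'
python3 -m handwheel '[{"gripper":0,"travel":[0,0,0.002],"twist":0},{"gripper":0,"travel":[0,0,0.003],"twist":0},{"gripper":0,"travel":[0,0,0],"twist":0},{"gripper":0,"travel":[0,0,0],"twist":0},{"gripper":0,"travel":[0,0,0],"twist":0}]'
```

```text
time_s: 7.48
ee_pos: [577.2, -14.0, 258.3]
ee_rot: [-180.0, -0.1, -0.0]
force: [0.1, 2.7, 3.5]
gripper_width: 0.4
time_s: 7.82
ee_pos: [577.2, -14.2, 254.6]
ee_rot: [-180.0, -0.1, -0.0]
force: [-0.4, 3.6, 7.2]
gripper_width: 0.4
time_s: 8.23
ee_pos: [577.2, -14.2, 250.5]
ee_rot: [-179.9, -0.1, -0.0]
force: [-2.9, 3.7, 12.4]
gripper_width: 0.8
```

```bash

python3 -m handwheel '[{"gripper":0,"travel":[0,0,0.002],"twist":0},{"gripper":0,"travel":[0,0,0.001],"twist":0},{"gripper":0,"travel":[0,0,0],"twist":0},{"gripper":0,"travel":[0,0,0],"twist":0}]'
python3 -m handwheel '[{"gripper":0,"travel":[0,0,-0.010],"twist":0},{"gripper":0,"travel":[0,0,-0.014],"twist":0},{"gripper":0,"travel":[0,0,-0.018],"twist":0},{"gripper":0,"travel":[0,0,0],"twist":0},{"gripper":0,"travel":[-0.005,0.03,0],"twist":0}]'
python3 -m handwheel '[{"gripper":0,"travel":[-0.005,0.035,0],"twist":0},{"gripper":0,"travel":[-0.005,0.035,0],"twist":0},{"gripper":0,"travel":[-0.005,0.035,0],"twist":0},{"gripper":0,"travel":[-0.001,0.033,0],"twist":0},{"gripper":0,"travel":[0,0.020,0],"twist":0}]'
python3 -m handwheel '[{"gripper":0,"travel":[0,0,0.01],"twist":0},{"gripper":0,"travel":[0,0,0.01],"twist":0},{"gripper":0,"travel":[0,0,0],"twist":0},{"gripper":0,"travel":[0,0,0],"twist":0}]'
```

```text
time_s: 8.57
ee_pos: [577.1, -14.2, 247.9]
ee_rot: [-179.9, -0.1, -0.0]
force: [-2.7, 4.3, 15.6]
gripper_width: 0.6
time_s: 8.98
ee_pos: [572.8, -42.0, 288.2]
ee_rot: [-179.9, -0.2, 0.2]
force: [-0.5, -0.3, -0.5]
gripper_width: 0.4
time_s: 9.4
ee_pos: [555.0, -205.6, 286.5]
ee_rot: [179.9, 0.1, -0.1]
force: [0.5, 0.5, 0.5]
gripper_width: 0.8
time_s: 9.73
ee_pos: [555.5, -201.3, 266.0]
ee_rot: [-179.9, 0.2, 0.1]
force: [-0.3, 1.1, 0.9]
gripper_width: 0.7
```

```bash

python3 -m handwheel '[{"gripper":0,"travel":[0,0,0.004],"twist":0},{"gripper":0,"travel":[0,0,0.003],"twist":0},{"gripper":0,"travel":[0,0,0.003],"twist":0},{"gripper":0,"travel":[0,0,0],"twist":0},{"gripper":0,"travel":[0,0,0],"twist":0}]'
python3 -m handwheel '[{"gripper":0,"travel":[0,0,0.002],"twist":0},{"gripper":0,"travel":[0,0,0.002],"twist":0},{"gripper":0,"travel":[0,0,0],"twist":0},{"gripper":0,"travel":[0,0,0],"twist":0}]'
python3 -m handwheel '[{"gripper":0,"travel":[0,0,0.002],"twist":0},{"gripper":0,"travel":[0,0,0.003],"twist":0},{"gripper":0,"travel":[0,0,0],"twist":0},{"gripper":0,"travel":[0,0,0],"twist":0},{"gripper":0,"travel":[0,0,0],"twist":0}]'
```

```text
time_s: 10.15
ee_pos: [556.2, -202.0, 258.2]
ee_rot: [-180.0, -0.0, 0.0]
force: [-0.2, 3.3, 2.7]
gripper_width: 0.6
time_s: 10.48
ee_pos: [556.2, -202.3, 254.3]
ee_rot: [-180.0, -0.1, -0.0]
force: [0.5, 1.7, 6.1]
gripper_width: 0.2
time_s: 10.9
ee_pos: [556.2, -202.3, 250.0]
ee_rot: [-180.0, -0.1, -0.0]
force: [-0.6, 4.0, 9.3]
gripper_width: 0.5
```

```bash

python3 -m handwheel '[{"gripper":0,"travel":[0,0,0.002],"twist":0},{"gripper":0,"travel":[0,0,0.001],"twist":0},{"gripper":0,"travel":[0,0,0],"twist":0},{"gripper":0,"travel":[0,0,0],"twist":0}]'
python3 -m handwheel '[{"gripper":0,"travel":[0,0,-0.010],"twist":0},{"gripper":0,"travel":[0,0,-0.016],"twist":0},{"gripper":0,"travel":[0,0,-0.024],"twist":0},{"gripper":0,"travel":[0,0,0],"twist":0},{"gripper":0,"travel":[0,0,0],"twist":0}]'
python3 -m handwheel '[{"gripper":0,"travel":[-0.006,-0.036,0],"twist":0},{"gripper":0,"travel":[-0.006,-0.036,0],"twist":0},{"gripper":0,"travel":[-0.006,-0.036,0],"twist":0},{"gripper":0,"travel":[-0.006,-0.036,0],"twist":0},{"gripper":0,"travel":[-0.006,-0.036,0],"twist":0}]'
python3 -m handwheel '[{"gripper":0,"travel":[-0.006,-0.036,0],"twist":0},{"gripper":0,"travel":[-0.006,-0.036,0],"twist":0},{"gripper":0,"travel":[-0.006,-0.036,0],"twist":0},{"gripper":0,"travel":[-0.007,-0.036,0],"twist":0},{"gripper":0,"travel":[-0.007,-0.032,0],"twist":0}]'
python3 -m handwheel '[{"gripper":0,"travel":[0,0,0],"twist":0},{"gripper":0,"travel":[0,0,0],"twist":-0.11},{"gripper":0,"travel":[0,0,0],"twist":0},{"gripper":0,"travel":[0,0,0],"twist":0}]'
python3 - <<'E'
from h import *
f=env.grab_frame("side")["frame"][:,:,::-1];cv2.imwrite("pics/s3.png",cv2.resize(f[220:320,130:250],(600,500),interpolation=2))
g=env.grab_frame("top")
for q in env.pinpoint("side","tag_left_top"):print(q)
E
```

```text
time_s: 11.23
ee_pos: [556.1, -202.3, 247.3]
ee_rot: [-180.0, -0.1, -0.0]
force: [-0.6, 3.9, 11.7]
gripper_width: 0.8
time_s: 11.65
ee_pos: [556.1, -202.9, 296.6]
ee_rot: [179.9, -0.1, -0.0]
force: [0.0, 0.7, -0.7]
gripper_width: 0.6
time_s: 12.07
ee_pos: [525.0, -21.3, 294.1]
ee_rot: [180.0, 0.2, -0.1]
force: [-0.1, 0.6, 0.2]
gripper_width: 1.0
time_s: 12.48
ee_pos: [493.1, 155.1, 294.2]
ee_rot: [179.9, 0.1, 0.0]
force: [0.6, -0.1, 0.0]
gripper_width: 0.3
time_s: 12.82
ee_pos: [493.8, 153.0, 294.7]
ee_rot: [180.0, 0.1, 6.1]
force: [0.3, 0.5, -0.4]
gripper_width: 0.5
{'uv': [205.1, 285.8], 'confidence': 0.47}
```

View pics/s3.png

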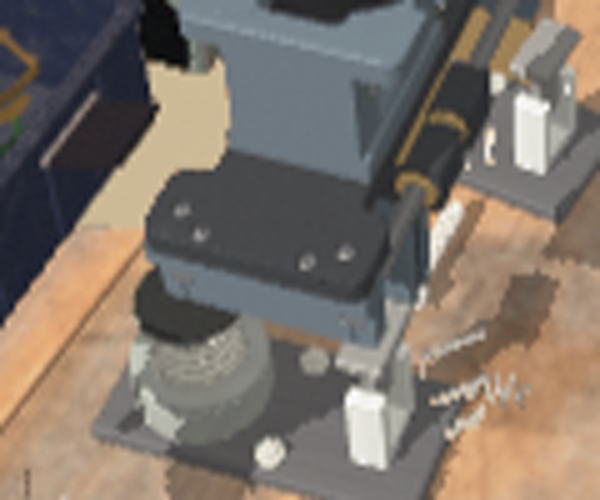

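The gripper stands over the left tag, whose head edge shows at about (370,355). The left pad is up again. I'll go down in steps.

```bash

python3 -m handwheel '[{"gripper":0,"travel":[0,-0.0025,0.01],"twist":0},{"gripper":0,"travel":[0,0,0.01],"twist":0},{"gripper":0,"travel":[0,0,0],"twist":0}]'
python3 -m handwheel '[{"gripper":0,"travel":[0,0,0.005],"twist":0},{"gripper":0,"travel":[0,0,0.005],"twist":0},{"gripper":0,"travel":[0,0,0.003],"twist":0},{"gripper":0,"travel":[0,0,0],"twist":0}]'
python3 -m handwheel '[{"gripper":0,"travel":[0,0,0.003],"twist":0},{"gripper":0,"travel":[0,0,0.003],"twist":0},{"gripper":0,"travel":[0,0,0],"twist":0},{"gripper":0,"travel":[0,0,0],"twist":0}]'
```

```text
time_s: 13.22
ee_pos: [492.9, 155.5, 273.2]
ee_rot: [179.9, 0.3, 6.2]
force: [-0.4, -0.9, -0.6]
gripper_width: 0.5
time_s: 13.55
ee_pos: [493.8, 155.9, 262.2]
ee_rot: [180.0, 0.0, 6.3]
force: [-0.4, -0.5, 0.5]
gripper_width: 0.7
time_s: 13.88
ee_pos: [493.7, 156.0, 256.5]
ee_rot: [180.0, 0.0, 6.3]
force: [0.2, -0.9, -0.1]
gripper_width: 0.6
```

```bash

python3 - <<'E'
from h import *
f=env.grab_frame("side")["frame"][:,:,::-1];cv2.imwrite("pics/s4.png",cv2.resize(f[240:320,160:250],(675,600),interpolation=2))
E
```

```text
(no output)
```

View pics/s4.png

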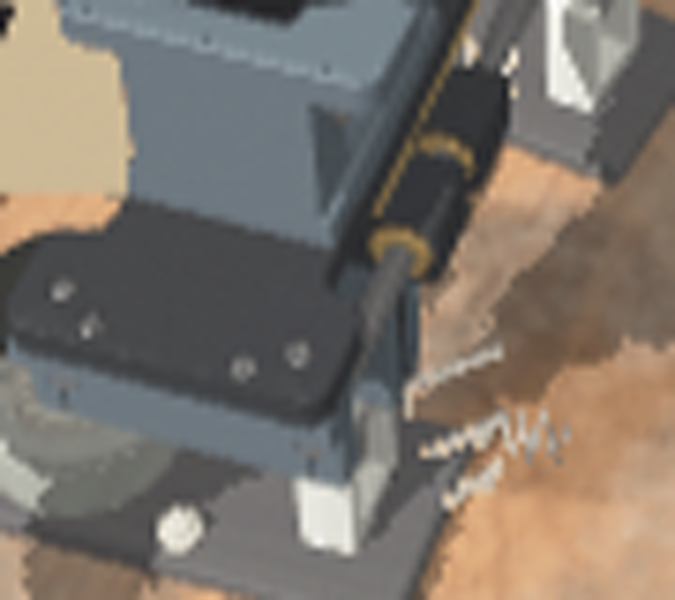

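The blue finger ends right on top of the guide, at about (370,395), and no raised head sticks out to the side. The tag is moving down with the fingers, so I'll continue to the stop.

```bash

python3 -m handwheel '[{"gripper":0,"travel":[0,0,0.003],"twist":0},{"gripper":0,"travel":[0,0,0.002],"twist":0}]'
python3 -m handwheel '[{"gripper":0,"travel":[0,0,0.001],"twist":0},{"gripper":0,"travel":[0,0,0.001],"twist":0}]'
python3 -m handwheel '[{"gripper":0,"travel":[0,0,0.001],"twist":0},{"gripper":0,"travel":[0,0,0],"twist":0},{"gripper":0,"travel":[0,0,0],"twist":0}]'
```

```text
time_s: 14.1
ee_pos: [493.8, 156.0, 251.8]
ee_rot: [-180.0, -0.0, 6.3]
force: [-0.9, 0.8, 2.9]
gripper_width: 0.6
time_s: 14.27
ee_pos: [493.9, 156.0, 250.0]
ee_rot: [-180.0, -0.0, 6.3]
force: [-2.5, -1.2, 13.9]
gripper_width: 0.3
time_s: 14.52
ee_pos: [493.8, 156.0, 250.0]
ee_rot: [-180.0, -0.0, 6.3]
force: [-3.0, -0.9, 11.6]
gripper_width: 0.7
```

It hit the stop at tip z = 59.0 with 12–14 N. I'll back off and check.

```bash

python3 -m handwheel '[{"gripper":0,"travel":[0,0,-0.010],"twist":0},{"gripper":0,"travel":[0,0,-0.03],"twist":0},{"gripper":0,"travel":[0,0,-0.04],"twist":0},{"gripper":0,"travel":[0,0,-0.04],"twist":0},{"gripper":0,"travel":[0,0,-0.04],"twist":0}]'
python3 -m handwheel '[{"gripper":0,"travel":[-0.02,0.034,0],"twist":0},{"gripper":0,"travel":[-0.02,0.034,0],"twist":0},{"gripper":0,"travel":[-0.02,0.034,0],"twist":0},{"gripper":0,"travel":[-0.02,0.034,0],"twist":0},{"gripper":0,"travel":[-0.02,0.034,0],"twist":0}]'
python3 -m handwheel '[{"gripper":0,"travel":[-0.01,0.038,0],"twist":0},{"gripper":0,"travel":[-0.01,0.038,0],"twist":0},{"gripper":0,"travel":[-0.01,0.038,0],"twist":0},{"gripper":0,"travel":[-0.01,0.038,0],"twist":0},{"gripper":0,"travel":[0,0.038,0],"twist":0}]'
python3 -m handwheel '[{"gripper":0,"travel":[0,0.038,0],"twist":0},{"gripper":0,"travel":[0,0.038,0],"twist":0},{"gripper":0,"travel":[0,0.038,0],"twist":0},{"gripper":0,"travel":[0,0.038,0],"twist":0},{"gripper":0,"travel":[0,0,0],"twist":0}]'
python3 - <<'E'
from h import *
f=env.grab_frame("side")["frame"][:,:,::-1];t=env.grab_frame("top")["frame"][:,:,::-1]
a=cv2.resize(f[150:330,130:330],(500,450),interpolation=2);b=cv2.resize(t[130:270,110:310],(300,210));cv2.imwrite("pics/s5.png",a)
cv2.imwrite("pics/top5.png",t)
d=cv2.absdiff(np.ascontiguousarray(t),cv2.imread("pics/top0.png")).max(2)>40
d[:,:110]=0;n,l,st,_=cv2.connectedComponentsWithStats(d.astype(np.uint8));print([list(s) for s in st[1:] if s[4]>4])
s0=cv2.absdiff(np.ascontiguousarray(f),cv2.imread("pics/side0.png")).max(2)>40
n,l,st,_=cv2.connectedComponentsWithStats(s0.astype(np.uint8));print([list(s) for s in st[1:] if s[4]>4])
E
```

```text
time_s: 14.93
ee_pos: [493.4, 155.8, 410.4]
ee_rot: [180.0, 0.0, 6.3]
force: [-0.4, -0.8, -0.5]
gripper_width: 0.4
time_s: 15.35
ee_pos: [411.8, -25.2, 408.9]
ee_rot: [180.0, -0.0, 6.4]
force: [-0.3, -1.1, -0.0]
gripper_width: 0.2
time_s: 15.77
ee_pos: [392.1, -218.8, 409.1]
ee_rot: [-180.0, 0.0, 6.2]
force: [1.3, 0.0, 0.5]
gripper_width: 0.5
time_s: 16.18
ee_pos: [411.1, -373.9, 408.1]
ee_rot: [179.8, -0.0, 6.0]
force: [0.9, 0.3, 0.2]
gripper_width: 0.5
[[np.int32(221), np.int32(174), np.int32(155), np.int32(184), np.int32(7945)], [np.int32(336), np.int32(195), np.int32(64), np.int32(98), np.int32(1485)], [np.int32(358), np.int32(204), np.int32(14), np.int32(9), np.int32(55)], [np.int32(179), np.int32(211), np.int32(11), np.int32(6), np.int32(24)], [np.int32(368), np.int32(212), np.int32(4), np.int32(6), np.int32(10)], [np.int32(374), np.int32(212), np.int32(8), np.int32(5), np.int32(22)], [np.int32(395), np.int32(239), np.int32(54), np.int32(11), np.int32(316)], [np.int32(383), np.int32(307), np.int32(116), np.int32(65), np.int32(1864)], [np.int32(167), np.int32(309), np.int32(7), 
[... 3478 characters left out ...]
 np.int32(17), np.int32(15), np.int32(97)], [np.int32(197), np.int32(279), np.int32(10), np.int32(15), np.int32(47)], [np.int32(210), np.int32(281), np.int32(3), np.int32(5), np.int32(7)], [np.int32(477), np.int32(285), np.int32(6), np.int32(12), np.int32(38)], [np.int32(198), np.int32(287), np.int32(13), np.int32(16), np.int32(62)], [np.int32(227), np.int32(289), np.int32(6), np.int32(6), np.int32(13)], [np.int32(453), np.int32(295), np.int32(19), np.int32(29), np.int32(153)], [np.int32(501), np.int32(312), np.int32(3), np.int32(2), np.int32(5)], [np.int32(495), np.int32(315), np.int32(11), np.int32(24), np.int32(110)], [np.int32(480), np.int32(344), np.int32(6), np.int32(4), np.int32(14)]]
```

View pics/s5.png

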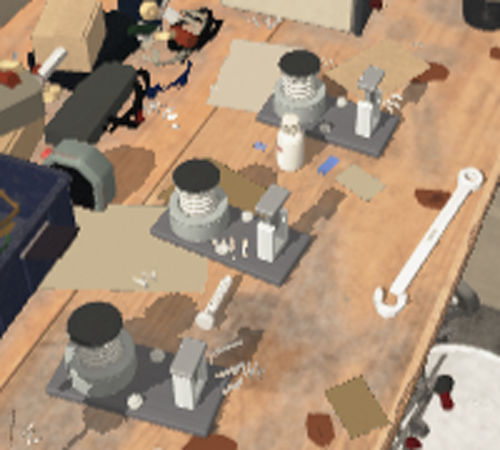

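The left tag's head now sits on its guide at about (190,350). The middle (272,205) and right (370,80) tags are up, all three pads are up, and in the side view nothing differs over the bench except the left tag and its shadow. Handing in.

```bash
python3 -c "
from workcell import env
print(env.state()['force'],env.job_done())"
```

```text
the job is handed in; nothing more can be done
[0.27329135 0.18458601 0.14304634] None
```

The left mount has the worn spring; I pushed its tag fully down and handed the job in at about 16 s of the 48 s allowed.

- **Pads:** I pressed left, then middle, then right, each about 13–14 mm down, and let each come up again. At the deepest point the left took about 4.4 N, the middle about 15.6 N and the right about 11.7 N.
- **Left tag:** The fingers came up against a firm stop (12–14 N) with the fingertips at z = 59 mm, which matches fully down.
- **Final picture:** In the side view the left tag's head sits on its guide, and the middle and right tags and all three pads are up. The only change from the first side picture in the bench area is the left tag and its shadow.
- **Contact:** The arm is clear of everything, with wrist force near zero.

**Unclear checks:**
- **Tag force:** Part of the way down, the force on the left tag read about 0 N rather than the expected 3 N. A picture at that point showed the fingers on the tag, and the stop and final picture confirm the push.
- **Top view:** The top-view comparison was partly blocked by the arm and its shadow, so for the mounts and the other things on the bench I relied on the side view.
- **Network readings:** The networks' pad and tag points were up to about 10 mm off (the left pad, and the left and middle tags), and in the top view they missed the right pad. I used positions measured from the pictures instead.

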